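Bring up the laser: earth stud, reset, start

TASK

Bring up the laser by touching three spots in this order, with light fingertip pressure: first press the brass earth stud so that it gives a little and let it spring back, next press the blue reset button well down (it stays down by itself), and then press the green start button well down in the same way. Never press the red stop button beside the green one. The boxes and the earth stud's foot only stand loosely on the bench: do not grasp, lift, tip or shift them, leave everything else where it is, and finish with the hand clear.

Things in the scene. Friction and masses are not known exactly. Their poses are not given: they have to be found in the camera images.
- stud_top (a point): Centre of the top of the brass earth stud, a round domed brass stud 34 mm in diameter in the middle of a low black round foot. It moves down with the stud. About 39 mm above the bench at rest.
- earth_stud (a joint): How far the brass stud is pressed down: 0 m at rest, 0.010 m at its hard stop. It springs back; it starts to give at 0.5 N and takes 5.5 N at the stop. Pressing it 2 mm or more counts as a touch.
- earth_point: The black round foot of the earth stud, 76 mm in diameter and 20 mm high with a dark steel ring (to 23 mm) round the stud; about 0.5 kg, stands loose. Origin at the centre of its underside, z up.
- reset_top (a point): Centre of the flat top of the blue reset button, 30 mm in diameter, in an aluminium bezel at the middle of the top of its black box. It moves down with the button; 58.5 mm above the bench when up, 46.5 mm when fully down (the bezel's rim is at 42 mm).
- reset_button (a joint): How far the blue button is down: 0 m up, 0.012 m at its hard stop. The force needed grows from 3 N at the top to 5.4 N at the stop, and it stays where it is left. 4 mm or more counts as pressed.
- reset_box: Black switch box with the one blue button, 58 x 105 x 36 mm (x, y, z), about 0.5 kg, stands loose. Origin at the centre of its underside, z up.
- start_top (a point): Centre of the flat top of the green start button, 30 mm in diameter, on top of the black box with two buttons, 30 mm from that box's origin along its +y. It moves down with the button; 58.5 mm above the bench when up.
- start_button (a joint): How far the green button is down: same mechanism, travel and force as the blue one.
- stop_top (a point): Centre of the flat top of the red stop button, 30 mm in diameter, on the same box as the green one, 60 mm from it (centre to centre). Not to be pressed.
- stop_button (a joint): How far the red button is down: same mechanism as the others; must stay near 0.
- start_box: Black switch box with a green and a red button, 58 x 105 x 36 mm (x, y, z), about 0.5 kg, stands loose. Origin at the centre of its underside, green button at +y, red at -y, z up.
- cover_corner (a point): Top corner, nearest the robot and on its right, of the tall dark box that is fixed at the back right of the bench. Its 262 mm high upright front runs in a straight line from here to a corner 0.099 m farther (+x) and 0.368 m to the left (+y); keep the hand and arm in front of it.
- vial_0: Bystander: amber vial with a white screw cap, 23 mm in diameter, 52 mm high, standing loose. Origin at the centre of its underside.
- lens_0: Bystander: lens in a black ring mount, 21 x 36 x 31 mm, standing loose. Origin at the centre of its underside.
- marker_0: Bystander: white marker with a red cap, 135 mm long, 16 mm thick, lying loose. Origin under its centre.

How it is judged:
On the way, in this order (a step that is already met when the one before it is completed fails the run):
1. the brass earth stud is touched so that it gives at least 2 mm (value of joint earth_stud above 0.002 m), for 0.05 s.
2. then the blue reset button is pressed down at least 4 mm, the stud having sprung back (value of joint reset_button above 0.004 m and value of joint earth_stud below 0.001 m), for 0.05 s.
3. then the green start button is pressed down at least 4 mm (value of joint start_button above 0.004 m), for 0.05 s.
At the end, for the whole second after the job is handed in: The blue and green buttons are down by at least 4 mm, the red one by less than 2 mm, the brass stud is back up (less than 1 mm down), the boxes and the foot are at rest, level within 0.15 rad and within 25 mm of where they stood, and the bystanders are within 25 mm of where they stood (all of step 2 and value of joint start_button above 0.004 m and value of joint stop_button below 0.002 m and distance of each of vial_0, lens_0, marker_0, earth_point, reset_box, start_box from where it was at the start of the episode below 0.025 m and angle between each of earth_point, reset_box, start_box's own z axis and vertical below 0.15 rad and linear speed of each of earth_point, reset_box, start_box below 0.02 m/s); the robot touches nothing.
It fails at once if the red stop button is pressed 2 mm or more (value of joint stop_button above 0.002 m).
It fails at once if a box or the earth foot is lifted 10 mm or more (height (world z) of any of earth_point, reset_box, start_box above 0.01 m).
It fails at once if a box or the earth foot is tipped by more than 0.15 rad (angle between any of earth_point, reset_box, start_box's own z axis and vertical above 0.15 rad).
It fails at once if a box, the earth foot or a bystander is moved 25 mm or more (distance of any of vial_0, lens_0, marker_0, earth_point, reset_box, start_box from where it was at the start of the episode above 0.025 m).
It fails at once if a box or the earth stud is pressed with more than 30 N (contact force between any of the fingers, the arm and earth_point above 30 N or contact force between any of the fingers, the arm and reset_box above 30 N or contact force between any of the fingers, the arm and start_box above 30 N).
It also fails if it takes over 48 s, if anything falls off the work surface, if the arm or the gripper's body presses on something with over 40 N, if the wrist force passes 120 N, or if a joint passes its speed limit or range.

ROBOT

A 6-joint arm with a two-finger parallel gripper is mounted at the origin on a cart in front of the work surface, level with it; the furniture and walls round the work are solid. World frame = base frame: x ahead of the robot, y to its left, z up, the work surface at z = 0. Lengths are in m, angles in rad, forces in N, time in s.
With the tool pointing down it reaches from about 0.225 to 0.875 m from the base axis. Payload 3.4 kg.
Tool frame: the origin (TCP) lies at the very end of the fingers, on their centre line; the grasp point (between the pads) lies 19 mm behind it (bot.tcp_to_grasp is the distance from the TCP to the grasp point, in m); z points along the fingers, y is the direction in which the jaws open and shut (so a half turn about z gives the same grasp; the last joint's range is limited). The gripper opens to 85 mm and grips with 20 to 120 N. Pads are 22 mm wide; open, the fingers measure 114 mm over their backs; the gripper's body (76 mm by 85 mm) begins 54 mm behind the grasp point. The pads swing forward as they close: fully open they stand 13 mm farther back than shut.
Start: joints at [0.989, 0.276, 1.505, -0, 1.361, -0.121], TCP at [0.256, 0.515, 0.231] pointing down, gripper open.
Joint ranges: [-2.89, 2.89], [-0.75, 2.08], [0.22, 2.7], [-1.18, 4.32], [0.11, 2.71], [-2.7, 2.7]. Speed limits (rad/s): [2.57, 2.57, 3.14, 3.14, 3.14, 3.14].

INTERFACE

Orientations are given as a rotation vector (axis times angle).
In Python, from workcell import bot, cams gives the robot as it stands.
- The arm moves only by the shell command python3 -m crank 'ROWS' [FORCE]. ROWS is text: rows parted by semicolons, each of 7 numbers parted by spaces: the shift along the world's x, y, z in units of 40 mm (1.0 is 40 mm), then the turn, a rotation vector about the world's x, y, z in units of 5 degrees (1.0 is 5 degrees), then the finger opening in mm, from 0 to 85.4. A call has 1 to 12 rows; each row shifts and turns the commanded pose from where the row before left it; what a row does not reach is not made up. A row lasts 1/10 s, in which the tool goes at most 50 mm and 8.59 degrees, less where a joint would pass 70% of its speed; a pose out of reach is approached as far as the arm can. A call is refused whole if a number of a shift passes 1 or a number of a turn 1, either way. A call with a gripper value outside its range is refused whole. The fingers move at their own pace and stop on an object; FORCE is the grip in N (left out, the last holds). Time passes only in rows, so rows that do not move let the fingers close. It gives the time, the measured TCP pose, the force and the opening at its end, in the units of the state.
- bot.read_state(): the state, without advancing time (a new reading comes with each control period).
- cams.snapshot(name): name is "side" or "top" or "wrist"; returns the picture (400x640x3 uint8, blue, green, red); there is no depth.
- cams.camera_model(name): a dict with "intrinsics" (3x3 intrinsics, pixels), "extrinsics" (4x4, takes a point from camera to world coordinates). Camera axes: x right, y down, z forward; pixel columns grow to the right and rows downward; lengths in m; the calibration is good to about 2 mm. A picture is of the moment at which its call begins: read the wrist's pose just before it. camera_model takes no time and is no camera call; for the wrist camera it gives the pose at the moment of the call.
- bot.job_done(): hands the job in, once; it reports no verdict.
Trained networks look in the newest picture that a camera, given by its name, has taken for a name from the list of things; names that differ only in an ending like _2 or _b are one class to them, and where a whole thing is asked for, a point or a joint stands for the part that bears it (a point fixed in the world has none). Each returns a list of dicts, best first, with "p" (0 to 1); they miss things now and then, are a little off and sometimes report something else, mostly with a low value. They report only what shows in the picture. A call takes as long as a camera call.
- cams.masks_of(camera, query): "mask" (400x640 bool, what is visible of it) and "box" ([left, top, right, bottom] in pixels, round what is visible of it).
The state is a dict: "time": time; "q": joint angles; "qd": joint speeds; "tau": joint torques, N m; "position": TCP position; "eef_rot": TCP orientation; "contact_force": force on the tool from outside, world axes, zero at the start; "ft_torque": the same for the moment, N m; "finger_gap": finger opening in m.
Only numpy, scipy, OpenCV 4.12 (cv2) and the standard library are available. Lean on these libraries where they do the work, as an engineer would, in place of code of your own. Each camera call takes 0.05 s, during which the arm holds its last target. There are 200 camera calls.

## Working session

There is one attempt and no reset: what is moved stays moved. The work goes in short steps, Python scripts to look and compute and a shell command to move; the robot and the scene stay as the last step left them, time stands still between calls to the robot, and variables do not carry over. Pictures are saved under pics/ and viewed, about 8 in all and at most 12, crops included, and the job is handed in when it is done.

```bash
mkdir -p pics; cat > h.py <<'E'
from workcell import bot, cams
import numpy as np, cv2
def ray(cam,u,v,z,M=None):
    M=M or cams.camera_model(cam); K=np.array(M["intrinsics"]);T=np.array(M["extrinsics"])
    d=T[:3,:3]@np.linalg.solve(K,[u,v,1]); o=T[:3,3]
    return o+d*(z-o[2])/d[2]
def look(cam,names,M=None):
    for n,z in names.items():
        for r in cams.masks_of(cam,n)[:2]:
            m=np.array(r["mask"]); ys,xs=np.nonzero(m)
            if len(xs)==0: continue
            c=((xs.min()+xs.max())/2,(ys.min()+ys.max())/2); c2=(xs.mean(),ys.mean())
            print(cam,n,round(r["p"],2),len(xs),np.round(r["box"]),np.round(c2),np.round(ray(cam,*c2,z,M),4))
N={"stud_top":.036,"reset_top":.0585,"start_top":.0585,"stop_top":.0585,"earth_point":.02,"reset_box":.036,"start_box":.036,"vial_0":.03,"lens_0":.015,"marker_0":.008}
E
python3 - <<'E'
from h import *
ims=[]
for c in("top","side"):
    im=cams.snapshot(c); ims.append(im); M=cams.camera_model(c)
    print(c,np.round(np.array(M["extrinsics"])[:3,3],2))
    look(c,N)
cv2.imwrite("pics/a.png",ims[0]);cv2.imwrite("pics/b.png",ims[1])
s=bot.read_state();print(s)
E
```

```text
top [ 0.39 -0.04  1.47]
top earth_point 0.76 317 [385. 223. 405. 243.] [396. 231.] [ 0.4356 -0.2687  0.02  ]
top earth_point 0.15 56 [310. 220. 318. 231.] [312. 224.] [0.4656 0.0311 0.02  ]
top reset_box 0.94 500 [296. 213. 334. 240.] [313. 225.] [0.4623 0.0285 0.036 ]
top start_box 0.56 559 [215. 218. 252. 234.] [234. 224.] [0.4695 0.3091 0.036 ]
top vial_0 0.37 36 [279. 196. 282. 202.] [280. 197.] [0.565 0.147 0.03 ]
top lens_0 0.51 67 [352. 220. 356. 228.] [353. 224.] [ 0.4618 -0.1173  0.015 ]
top marker_0 0.73 86 [269. 161. 274. 192.] [270. 177.] [0.6417 0.1873 0.008 ]
side [ 0.29 -1.14  0.88]
side reset_top 0.57 80 [293. 215. 297. 226.] [294. 220.] [0.4583 0.0178 0.0585]
side earth_point 0.64 603 [286. 290. 317. 316.] [301. 303.] [ 0.429  -0.2856  0.02  ]
side reset_box 0.6 684 [284. 212. 310. 247.] [294. 229.] [0.4571 0.0029 0.036 ]
side reset_box 0.31 47 [279. 176. 286. 180.] [284. 178.] [0.4664 0.3103 0.036 ]
side start_box 0.79 446 [272. 167. 296. 193.] [283. 182.] [0.4598 0.2865 0.036 ]
side vial_0 0.47 98 [317. 195. 324. 211.] [319. 203.] [0.5606 0.1399 0.03  ]
side lens_0
[... 251 characters left out ...]
. 168. 285. 174.] [282. 170.] [0.4724 0.4172 0.008 ]
{'time': 1.1, 'q': array([ 9.89026309e-01,  2.75837457e-01,  1.50488030e+00,  2.22271107e-05,
        1.36069710e+00, -1.20995660e-01]), 'qd': array([ 0.00098357, -0.00058262,  0.00089378,  0.00194735,  0.00146566,
       -0.00072389]), 'tau': array([ 7.50238942e-04, -4.16673088e+01, -2.46101940e+01, -5.87455452e-05,
        2.77696763e-04, -2.48588989e-06]), 'position': array([0.25568606, 0.5150674 , 0.23137158]), 'eef_rot': array([7.17394557e-01, 3.05854428e+00, 2.73973419e-04]), 'contact_force': array([-0.16784852, -0.69146865, -0.29311751]), 'ft_torque': array([ 0.01966979,  0.04520569, -0.03910151]), 'finger_gap': 0.08566318330522436}
```

```bash
python3 - <<'E'
import cv2,numpy as np
a=cv2.imread("pics/a.png")[130:280,190:430];b=cv2.imread("pics/b.png")[130:330,200:400]
cv2.imwrite("pics/a2.png",cv2.resize(a,None,fx=3.3,fy=3.3,interpolation=cv2.INTER_CUBIC))
cv2.imwrite("pics/b2.png",cv2.resize(b,None,fx=3,fy=3,interpolation=cv2.INTER_CUBIC))
E
```

```text
(no output)
```

View pics/a2.png

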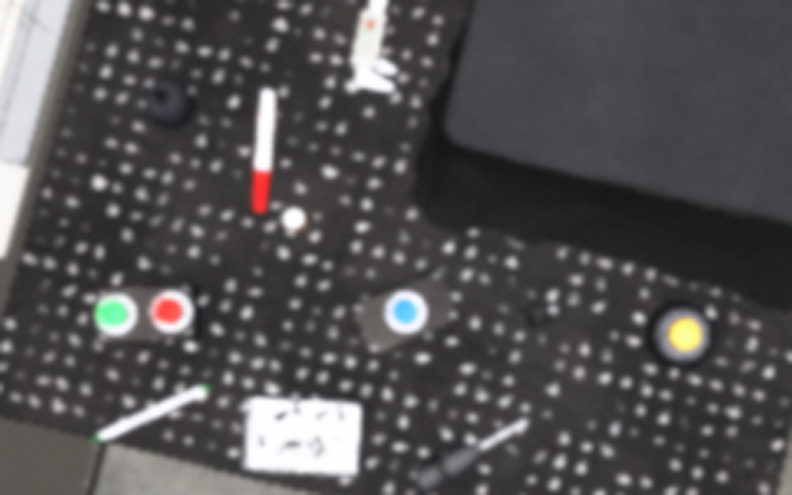

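View pics/b2.png

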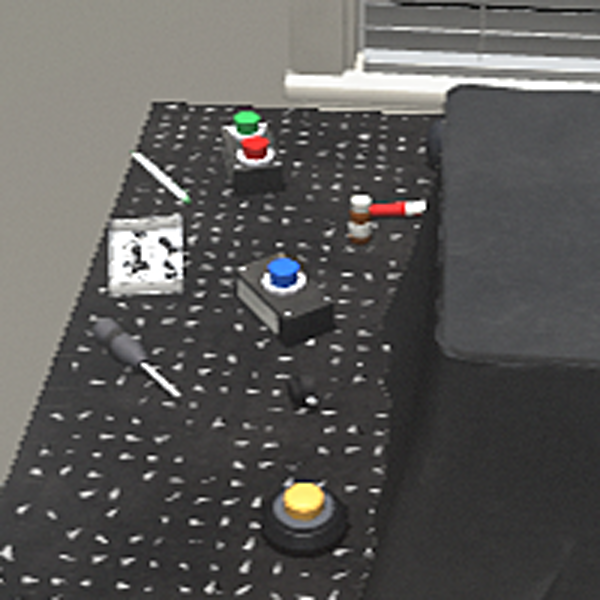

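Top view: green at (224,225), red at (242,224), blue at (313,224), stud at (398,231). The cover is behind the stud. I'll locate the caps by colour in both views.

```bash
cat >> h.py <<'E'
from scipy.optimize import least_squares
R={"green":((45,90),(80,)),"red":None,"blue":((98,125),(110,)),"stud":((18,34),(90,))}
def blobs(im,roi,name):
    x0,y0,x1,y1=roi; h=cv2.cvtColor(im,cv2.COLOR_BGR2HSV); H,S,V=[h[...,i].astype(int) for i in range(3)]
    if name=="red": m=((H<10)|(H>172))&(S>120)&(V>80)
    else: (a,b),(s,)=R[name]; m=(H>=a)&(H<=b)&(S>s)&(V>80)
    k=np.zeros_like(m);k[y0:y1,x0:x1]=1;m&=k
    n,_,st,c=cv2.connectedComponentsWithStats(m.astype(np.uint8))
    if n<2:return None
    i=1+np.argmax(st[1:,4]);return c[i],st[i]
E
python3 - <<'E'
from h import *
a=cv2.imread("pics/a.png");b=cv2.imread("pics/b.png")
ta={"green":(215,215,234,235),"red":(233,215,252,235),"blue":(302,214,324,236),"stud":(385,220,412,243)}
tb={"green":(272,160,292,176),"red":(278,174,295,186),"blue":(284,212,304,230),"stud":(288,285,314,308)}
for n in ta:
    z=.037 if n=="stud" else .0585
    r=blobs(a,ta[n],n);q=blobs(b,tb[n],n)
    if r: print(n,"top",r[0].round(1),r[1],ray("top",*r[0],z).round(4))
    if q: print(n,"side",q[0].round(1),q[1],ray("side",*q[0],z-.003).round(4))
for u,v in((326,172),(397,190),(432,198)): print(ray("top",u,v,.262).round(3))
E
```

```text
green top [222.9 224.4] [218 221  10   7  52] [0.4677 0.3439 0.0585]
green side [281.7 170.1] [278 167   9   8  54] [0.4635 0.335  0.0555]
red top [240.5 223.7] [237 221   8   6  38] [0.4692 0.282  0.0585]
red side [284.6 178.6] [280 175  10   8  57] [0.4657 0.2737 0.0555]
blue top [312.2 223.7] [310 221   6   6  27] [0.4648 0.0297 0.0585]
blue side [294.  220.2] [289 216  11  10  81] [0.46   0.023  0.0555]
stud top [396.8 230.8] [392 226  10  10  73] [ 0.4353 -0.2694  0.037 ]
stud side [300.8 296.6] [295 291  13  12 128] [ 0.4312 -0.2768  0.034 ]
[ 0.611 -0.024  0.262]
[ 0.552 -0.238  0.262]
[ 0.526 -0.343  0.262]
```

```bash
python3 -m crank '.2 -.9 0 0 0 0 0;.2 -.9 0 0 0 0 0;.2 -.9 0 0 0 0 0;.2 -.9 0 0 0 0 0;.2 -.9 0 0 0 0 0;.2 -.9 0 0 0 0 0;.2 -.9 0 0 0 0 0;.2 -.9 0 0 0 0 0;.2 -.9 0 0 0 0 0;.2 -.9 0 0 0 0 0;.2 -.9 0 0 0 0 0;.2 -.9 0 0 0 0 0' 20
python3 -m crank '.2 -.9 0 0 0 0 0;.2 -.9 0 0 0 0 0;.2 -.9 0 0 0 0 0;.2 -.9 -.2 0 0 0 0;.2 -.9 -.2 0 0 0 0;.2 -.9 -.2 0 0 0 0;.2 -.9 -.2 0 0 0 0;.2 -.9 -.2 0 0 0 0;.2 -.9 -.2 0 0 0 0;0 0 0 0 0 0 0;0 0 0 0 0 0 0;0 0 0 0 0 0 0'
python3 - <<'E'
from h import *
M=cams.camera_model("wrist");im=cams.snapshot("wrist");cv2.imwrite("pics/c.png",im)
print(np.array(M["extrinsics"]).round(3))
look("wrist",{k:N[k] for k in("stud_top","earth_point")},M)
r=blobs(im,(0,0,640,400),"stud")
print(r, r and ray("wrist",*r[0],.037,M).round(4)); s=bot.read_state(); print(s["position"],s["contact_force"],s["finger_gap"])
E
```

```text
time: 2.3
position: [0.3518, 0.0816, 0.2316]
eef_rot: [0.717, 3.058, 0.001]
contact_force: [1.4, 0.6, -0.4]
finger_gap: 0.0002
time: 3.5
position: [0.4233, -0.2399, 0.1834]
eef_rot: [-0.717, -3.058, -0.001]
contact_force: [-1.1, 0.6, 0.1]
finger_gap: -0.0001
[[ 0.445  0.85   0.284  0.35 ]
 [ 0.896 -0.422 -0.139 -0.203]
 [ 0.002  0.316 -0.949  0.327]
 [ 0.     0.     0.     1.   ]]
wrist stud_top 0.6 1132 [269. 187. 307. 224.] [288. 205.] [ 0.4306 -0.2689  0.036 ]
wrist earth_point 0.97 4836 [251. 156. 333. 236.] [290. 196.] [ 0.4284 -0.2674  0.02  ]
(array([296.67768595, 200.43801653]), array([273, 186,  35,  36, 363], dtype=int32)) [ 0.4303 -0.2602  0.037 ]
[ 0.42360156 -0.23984228  0.18377528] [-0.22782539 -0.84846427  0.4066078 ] 0.00030737282546872786
```

View pics/c.png

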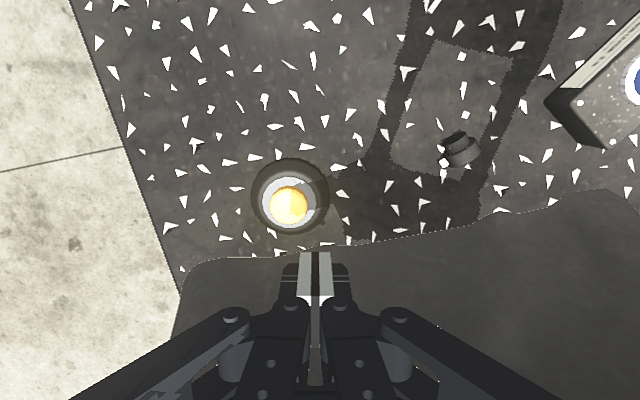

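The wrist camera puts the stud at (288,205), giving (0.431,-0.269), which agrees with the top view. I'll descend onto it.

```bash
python3 -m crank '.2 -.7 0 0 0 0 0;0 0 -.6 0 0 0 0;0 0 -.8 0 0 0 0;0 0 -.8 0 0 0 0;0 0 -.8 0 0 0 0;0 0 -.25 0 0 0 0;0 0 0 0 0 0 0;0 0 0 0 0 0 0'
python3 -m crank '0 0 -.05 0 0 0 0;0 0 -.05 0 0 0 0;0 0 -.05 0 0 0 0;0 0 -.05 0 0 0 0;0 0 -.05 0 0 0 0;0 0 0 0 0 0 0'
```

```text
time: 4.45
position: [0.4327, -0.2693, 0.0545]
eef_rot: [0.716, 3.057, -0.001]
contact_force: [0.6, -0.3, -0.2]
finger_gap: 0.0
time: 5.05
position: [0.4315, -0.2688, 0.043]
eef_rot: [-0.717, -3.058, -0.001]
contact_force: [0.9, -0.5, -0.6]
finger_gap: -0.0
```

Next I go down about 9 mm, to z ≈ 0.034.

```bash
python3 -m crank '0 0 -.05 0 0 0 0;0 0 -.05 0 0 0 0;0 0 -.05 0 0 0 0;0 0 -.05 0 0 0 0;0 0 0 0 0 0 0;0 0 0 0 0 0 0;0 0 0 0 0 0 0'; python3 - <<'E'
from h import *
im=cams.snapshot("side");cv2.imwrite("pics/d.png",cv2.resize(im[250:330,250:360],None,fx=6,fy=6,interpolation=cv2.INTER_CUBIC))
for i in range(4): cams.snapshot("side");s=bot.read_state();print(s["contact_force"].round(2),s["position"].round(4))
E
```

```text
time: 5.75
position: [0.4317, -0.269, 0.0355]
eef_rot: [0.717, 3.058, -0.0]
contact_force: [0.1, -0.2, 1.2]
finger_gap: -0.0002
[0.58 0.54 1.81] [ 0.4317 -0.269   0.0355]
[-0.23  1.14  2.38] [ 0.4318 -0.269   0.0354]
[0.03 0.66 1.28] [ 0.4318 -0.269   0.0354]
[-0.36 -0.29  0.75] [ 0.4317 -0.269   0.0354]
```

View pics/d.png

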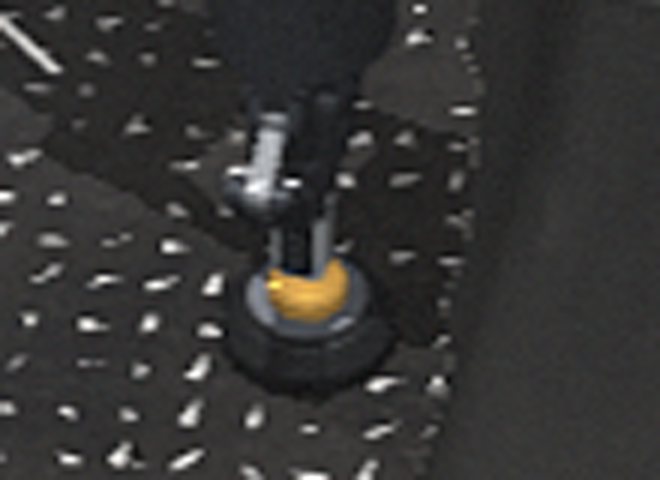

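The fingertip sits on the brass dome, seen at crop (310,285), and the force is about 1.5 N. I'll press 3 mm deeper so it clearly counts.

```bash
python3 -m crank '0 0 -.04 0 0 0 0;0 0 -.04 0 0 0 0;0 0 0 0 0 0 0;0 0 0 0 0 0 0;0 0 0 0 0 0 0'; python3 - <<'E'
from h import *
f=[]
for i in range(8): cams.snapshot("side");f.append(bot.read_state()["contact_force"])
print(np.mean(f,0),bot.read_state()["position"])
E
```

```text
time: 6.5
position: [0.4318, -0.269, 0.0322]
eef_rot: [0.717, 3.058, -0.0]
contact_force: [0.1, -0.7, 4.1]
finger_gap: 0.0001
[-0.31067436 -0.27270206  3.45006837] [ 0.43174502 -0.26898546  0.03214817]
```

3.45 N corresponds to about 6 mm down, so the touch counts. Now I lift and go to blue.

```bash
python3 -m crank '0 0 .2 0 0 0 0;0 0 .8 0 0 0 0;0 0 .9 0 0 0 0;0 0 .9 0 0 0 0;0 0 .9 0 0 0 0;.1 .7 0 0 0 0 0;.1 .9 0 0 0 0 0;.1 .9 0 0 0 0 0;.1 .9 0 0 0 0 0;.1 .9 0 0 0 0 0;0 .9 0 0 0 0 0;0 .9 0 0 0 0 0'
python3 -m crank '0 .9 0 0 0 0 0;0 .8 0 0 0 0 0;0 .4 0 0 0 0 0;0 0 0 0 0 0 0;0 0 0 0 0 0 0;0 0 0 0 0 0 0'
python3 - <<'E'
from h import *
M=cams.camera_model("wrist");im=cams.snapshot("wrist");cv2.imwrite("pics/e.png",im)
look("wrist",{k:N[k] for k in("reset_top","reset_box")},M)
r=blobs(im,(0,0,640,400),"blue")
print(r, r and ray("wrist",*r[0],.0585,M).round(4)); print(bot.read_state()["position"])
im=cams.snapshot("side");q=blobs(im,(288,285,314,308),"stud");print("stud side now",q)
E
```

```text
time: 8.1
position: [0.4511, -0.0234, 0.1801]
eef_rot: [-0.717, -3.058, -0.0]
contact_force: [-0.0, -0.2, 0.6]
finger_gap: 0.0002
time: 8.7
position: [0.4516, 0.0582, 0.1801]
eef_rot: [-0.718, -3.058, 0.001]
contact_force: [0.0, -0.3, -0.5]
finger_gap: -0.0003
wrist reset_top 0.57 1132 [271. 195. 307. 233.] [289. 214.] [0.4593 0.0322 0.0585]
wrist reset_box 0.71 8074 [230. 141. 357. 266.] [293. 202.] [0.4579 0.0343 0.036 ]
(array([289.46167883, 214.18978102]), array([ 272,  195,   36,   39, 1096], dtype=int32)) [0.4595 0.0321 0.0585]
[0.45173674 0.05815124 0.18010701]
stud side now (array([300.78571429, 296.53968254]), array([295, 291,  13,  12, 126], dtype=int32))
```

View pics/e.png

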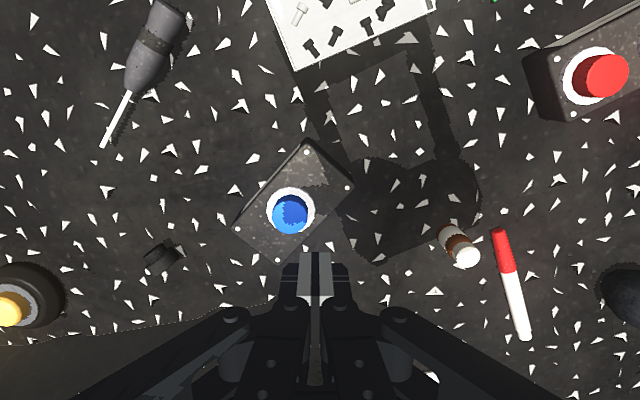

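Blue is at (289,214), giving (0.460,0.032), and the stud in the side view is back at its original pixels. I'll descend above blue, then press.

```bash
python3 -m crank '.23 -.68 0 0 0 0 0;0 0 -.8 0 0 0 0;0 0 -.8 0 0 0 0;0 0 -.8 0 0 0 0;0 0 -.35 0 0 0 0;0 0 0 0 0 0 0;0 0 0 0 0 0 0'
python3 -m crank '0 0 -.07 0 0 0 0;0 0 -.07 0 0 0 0;0 0 -.07 0 0 0 0;0 0 -.07 0 0 0 0;0 0 -.07 0 0 0 0;0 0 -.07 0 0 0 0;0 0 0 0 0 0 0;0 0 0 0 0 0 0'
python3 - <<'E'
from h import *
f=[]
im=cams.snapshot("side");cv2.imwrite("pics/f.png",cv2.resize(im[180:260,250:360],None,fx=6,fy=6,interpolation=cv2.INTER_CUBIC))
for i in range(6): cams.snapshot("side");f.append(bot.read_state()["contact_force"])
print(np.mean(f,0),bot.read_state()["position"])
E
```

```text
time: 9.6
position: [0.4613, 0.0315, 0.0704]
eef_rot: [0.718, 3.058, 0.0]
contact_force: [0.8, 0.2, 1.0]
finger_gap: -0.0004
time: 10.4
position: [0.461, 0.0319, 0.0532]
eef_rot: [0.717, 3.059, 0.0]
contact_force: [0.6, -0.6, 0.3]
finger_gap: -0.0004
[-0.05000427 -0.09033467  0.28659017] [0.46076699 0.03184939 0.05323873]
```

View pics/f.png

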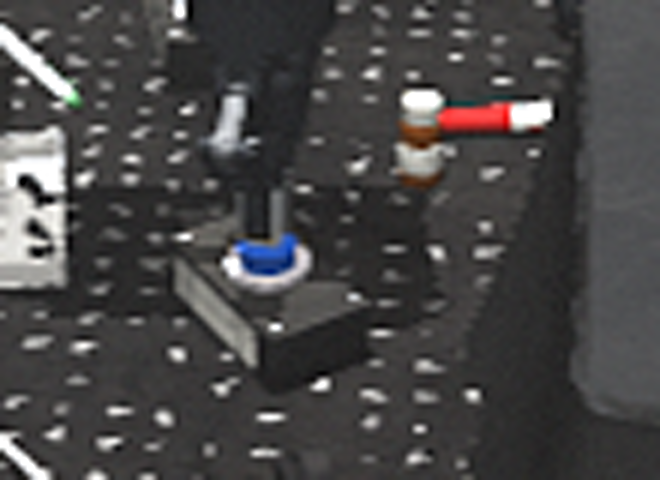

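The tip is on the blue cap at crop (268,250) and it's about 5 mm down. I'll press 4 mm more and read the force at the end of the motion.

```bash
python3 -m crank '0 0 -.06 0 0 0 0;0 0 -.06 0 0 0 0'; python3 -m crank '0 0 0 0 0 0 0;0 0 0 0 0 0 0'
```

```text
time: 10.95
position: [0.4609, 0.0318, 0.0487]
eef_rot: [0.717, 3.058, 0.0]
contact_force: [-0.7, -0.8, 5.0]
finger_gap: -0.0
time: 11.15
position: [0.4608, 0.0319, 0.0484]
eef_rot: [-0.717, -3.058, -0.0]
contact_force: [-0.5, -0.5, 2.7]
finger_gap: -0.0001
```

Force reached 5 N at z = 0.0484, so blue is about 10 mm down. Next I lift and go to green.

```bash
python3 -m crank '0 0 .3 0 0 0 0;0 0 .8 0 0 0 0;0 0 .8 0 0 0 0;0 0 .9 0 0 0 0;0 0 .5 0 0 0 0;0 .8 0 0 0 0 0;0 .9 0 0 0 0 0;0 .9 0 0 0 0 0;0 .9 0 0 0 0 0;0 .9 0 0 0 0 0;0 .9 0 0 0 0 0;0 .9 0 0 0 0 0'
python3 -m crank '0 .9 0 0 0 0 0;0 .9 0 0 0 0 0;-.1 .5 0 0 0 0 0;0 0 0 0 0 0 0;0 0 0 0 0 0 0;0 0 0 0 0 0 0'
python3 - <<'E'
from h import *
M=cams.camera_model("wrist");im=cams.snapshot("wrist");cv2.imwrite("pics/g.png",im)
look("wrist",{k:N[k] for k in("start_top","stop_top")},M)
for n in("green","red"):
    r=blobs(im,(0,0,640,400),n); print(n,r, r and ray("wrist",*r[0],.0585,M).round(4))
print(bot.read_state()["position"])
im=cams.snapshot("side");print("blue side now",blobs(im,(284,205,304,240),"blue"),"stud",blobs(im,(288,285,314,308),"stud"))
E
```

```text
time: 12.35
position: [0.4606, 0.2813, 0.1801]
eef_rot: [-0.717, -3.059, 0.0]
contact_force: [0.4, -0.5, 0.3]
finger_gap: 0.0
time: 12.95
position: [0.4569, 0.3708, 0.1802]
eef_rot: [-0.718, -3.058, 0.002]
contact_force: [0.0, -0.5, 0.5]
finger_gap: 0.0001
wrist start_top 0.62 1141 [273. 193. 312. 231.] [289. 212.] [0.4629 0.3451 0.0585]
wrist start_top 0.28 5534 [  1. 270.  84. 381.] [ 31. 318.] [0.4501 0.0903 0.0585]
wrist stop_top 0.61 1110 [210. 224. 247. 264.] [228. 243.] [0.4644 0.2867 0.0585]
wrist stop_top 0.36 1154 [272. 193. 312. 234.] [289. 212.] [0.4629 0.3451 0.0585]
green (array([288.67366212, 214.58971668]), array([271, 198,  36,  34, 953], dtype=int32)) [0.4648 0.3438 0.0585]
red (array([226.6500956, 243.7332696]), array([ 209,  224,   36,   39, 1046], dtype=int32)) [0.4648 0.2856 0.0585]
[0.45714068 0.37079592 0.18062184]
blue side now (array([294.01886792, 221.81132075]), array([290, 219,   9,   7,  53], dtype=int32)) stud (array([300.8515625, 296.5859375]), array([295, 291,  13,  12, 128], dtype=int32))
```

View pics/g.png

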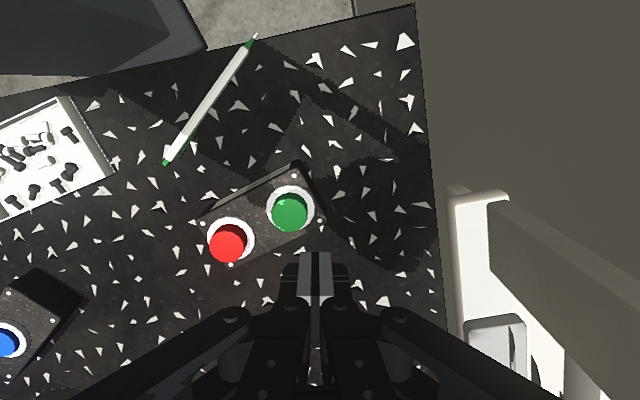

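Green is at (289,213), giving (0.464,0.345); red is at (227,243), 59 mm away. Blue stayed down in the side view (its cap dropped and shrank).

```bash
python3 -m crank '.2 -.63 0 0 0 0 0;0 0 -.8 0 0 0 0;0 0 -.8 0 0 0 0;0 0 -.8 0 0 0 0;0 0 -.35 0 0 0 0;0 0 0 0 0 0 0;0 0 0 0 0 0 0'
python3 -m crank '0 0 -.07 0 0 0 0;0 0 -.07 0 0 0 0;0 0 -.07 0 0 0 0;0 0 -.07 0 0 0 0;0 0 -.07 0 0 0 0'
```

```text
time: 13.85
position: [0.4654, 0.3465, 0.0709]
eef_rot: [0.718, 3.058, 0.001]
contact_force: [0.4, -0.4, 0.5]
finger_gap: -0.0
time: 14.35
position: [0.465, 0.3468, 0.0567]
eef_rot: [0.717, 3.058, 0.001]
contact_force: [-0.3, -0.0, 3.2]
finger_gap: 0.0001
```

```bash
python3 -m crank '0 0 -.07 0 0 0 0;0 0 -.06 0 0 0 0;0 0 -.06 0 0 0 0'; python3 -m crank '0 0 0 0 0 0 0;0 0 0 0 0 0 0'
```

```text
time: 14.65
position: [0.465, 0.3468, 0.0491]
eef_rot: [0.717, 3.058, 0.001]
contact_force: [0.5, -0.4, 5.6]
finger_gap: 0.0002
time: 14.85
position: [0.465, 0.3467, 0.0488]
eef_rot: [0.717, 3.058, 0.0]
contact_force: [0.4, 0.3, 1.8]
finger_gap: -0.0005
```

Now I lift clear and check.

```bash
python3 -m crank '0 0 .3 0 0 0 0;0 0 .8 0 0 0 0;0 0 .9 0 0 0 0;0 0 .9 0 0 0 0;-.4 .2 .4 0 0 0 0;-.5 .2 0 0 0 0 0;-.5 .2 0 0 0 0 0;0 0 0 0 0 0 0;0 0 0 0 0 0 0;0 0 0 0 0 0 0'
python3 - <<'E'
from h import *
im=cams.snapshot("side");t=cams.snapshot("top");b=cv2.imread("pics/b.png");a=cv2.imread("pics/a.png")
tb={"green":(272,160,292,182),"red":(278,170,295,190),"blue":(284,205,304,240),"stud":(288,285,314,308)}
ta={"green":(215,215,234,235),"red":(233,215,252,235),"blue":(302,214,324,236),"stud":(385,220,412,243)}
for n in tb:
  for c,i0,i1,d in(("side",b,im,tb),("top",a,t,ta)):
    p,q=blobs(i0,d[n],n),blobs(i1,d[n],n)
    print(n,c,[ (r[0].round(1),r[1][2:]) if r else None for r in(p,q)])
o=[cv2.resize(x[150:320,250:360],None,fx=3.5,fy=3.5,interpolation=cv2.INTER_CUBIC) for x in(b,im)]
cv2.imwrite("pics/i.png",np.hstack(o)); print(bot.read_state()["contact_force"])
E
```

```text
time: 15.85
position: [0.4097, 0.3705, 0.1811]
eef_rot: [0.718, 3.058, 0.0]
contact_force: [0.6, -0.7, -0.3]
finger_gap: -0.0002
green side [(array([281.7, 170.1]), array([ 9,  8, 54], dtype=int32)), (array([281.7, 171.6]), array([ 8,  6, 35], dtype=int32))]
green top [(array([222.9, 224.4]), array([10,  7, 52], dtype=int32)), (array([224. , 224.7]), array([ 7,  7, 39], dtype=int32))]
red side [(array([284.6, 178.6]), array([10,  8, 57], dtype=int32)), (array([284.6, 178.6]), array([10,  8, 57], dtype=int32))]
red top [(array([240.5, 223.7]), array([ 8,  6, 38], dtype=int32)), (array([240.6, 223.6]), array([ 8,  6, 37], dtype=int32))]
blue side [(array([294. , 220.2]), array([11, 10, 81], dtype=int32)), (array([294. , 221.8]), array([ 9,  7, 53], dtype=int32))]
blue top [(array([312.2, 223.7]), array([ 6,  6, 27], dtype=int32)), (array([312.3, 223.9]), array([ 6,  6, 25], dtype=int32))]
stud side [(array([300.8, 296.6]), array([ 13,  12, 128], dtype=int32)), (array([300.8, 296.6]), array([ 13,  12, 127], dtype=int32))]
stud top [(array([396.8, 230.8]), array([10, 10, 73], dtype=int32)), (array([396.8, 230.8]), array([10, 10, 73], dtype=int32))]
[-0.75884067  0.09091828  0.09691308]
```

View pics/i.png

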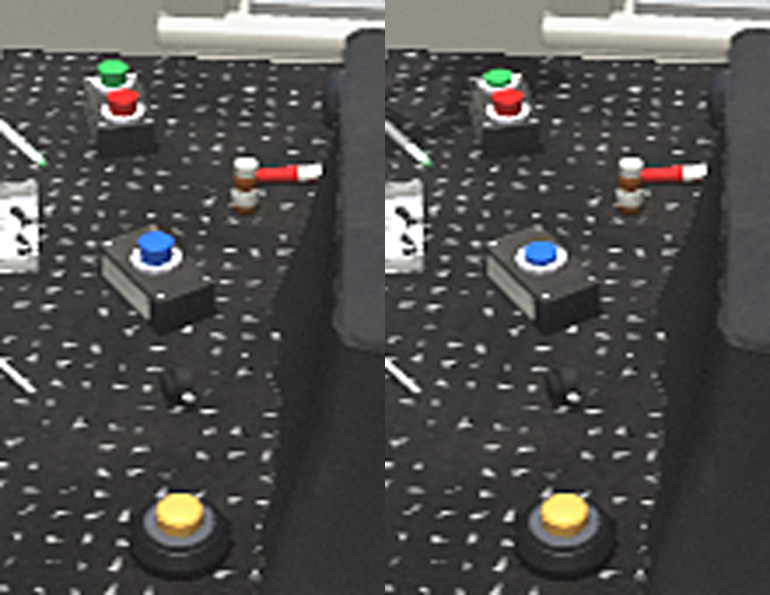

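Before (left) and after (right): green at (498,78) and blue at (540,252) are down, red at (508,101) and the stud at (565,513) are unchanged, and nothing has shifted.

```bash
python3 -c "
from workcell import bot
print(bot.job_done())"
```

```text
the job is handed in; nothing more can be done
None
```

The laser start-up sequence is done and handed in at about 16 s of the 48 s allowed. With the fingers closed, I touched the three spots in the order you gave:

| Spot | Highest force read | Estimated depth |
|---|---|---|
| Brass earth stud | about 3.5 N averaged (peak reading 4.1 N) | about 6 mm, then released |
| Blue reset button | about 5 N | about 10 mm, stayed down |
| Green start button | about 5.6 N | about 10 mm, stayed down |

**Last checks:** In the side view, blue and green are visibly down. The red button and the stud are at the same pixels as before the run. The boxes, foot, vial, lens and marker look unmoved, and the hand is clear at 0.18 m with no contact force.

**Disagreements:** None of the final checks failed. The top and wrist cameras differed by 2–5 mm on the button positions, well inside the 30 mm caps. In its first pictures the network mixed up some names at low confidence, so I used the colour of the caps to locate them.

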